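Shut the filling tap and swing its spout over the steel cup

TASK

Set the filling tap for the steel cup by pushing with a fingertip only. First push the tap's lever round gently until it is fully closed against its stop, and only then swing the long spout by pushing on its arm until its outlet is over the middle of the tall steel cup (not the bowl). Grasp and lift nothing, push gently, leave the cup, the bowl and the spice jar where they stand, and leave the tap set like this.

Things in the scene. Friction and masses are not known exactly. Their poses are not given: they have to be found in the camera images.
- tap: stainless filling tap fixed to the work surface on a flat deck plate 50 x 206 x 8 mm. Origin: on the work surface under the axis of the spout column; the tap's x axis points away from the robot, y to the left, z up (turned by a small yaw). The spout column (30 mm thick, up to z = 195 mm) stands at the origin; the valve column with the lever (36 mm thick at the head, up to z = 175 mm) stands 110 mm along +y.
- spout_pivot (a point): point on the vertical swivel axis of the spout, at the height of its arm (181 mm above the work surface)
- spout_arm (a point): point on the centre line of the spout's straight level arm, 130 mm out from the swivel axis; the arm is a round steel tube 16 mm thick at height 181 mm, free to be pushed from 40 to 165 mm out; it turns with the spout
- outlet (a point): centre of the outlet's lower rim, at the end of the spout, 190 mm out from the swivel axis and 123 mm above the work surface; the downturned nozzle is 21 mm thick
- spout (a joint): angle of the spout, rad: 0 when the arm points 0.91 rad (52 degrees) round from the tap's -x (towards the robot) to its -y (right); grows as it swings counter-clockwise seen from above, so at +0.66 it points along the tap's -y; stops at -0.8 and +0.8. Friction of about 0.16 N m holds it wherever it is left
- lever_pivot (a point): point on the vertical axis of the lever, at the height of the lever (160 mm above the work surface)
- lever_grip (a point): centre of the lever's round black grip, 79 mm out from its axis, height 160 mm; the grip is 17 mm thick and reaches from 54 to 104 mm out; it turns with the lever
- lever (a joint): angle of the lever, rad: 0 is fully closed, on its stop, pointing along the tap's +y (left, in line with the deck plate); grows as it turns counter-clockwise seen from above towards the tap's -x (robot side), which opens the tap. It starts open; friction of about 0.16 N m holds it
- steel_cup: tall open tapered steel cup, 81 mm across the rim, 99 mm high, loose, upright, origin at the centre of its underside; stands under the path of the outlet
- small_bowl: low white bowl, 101 mm across, 45 mm high, loose, origin at the centre of its underside; also stands under the path of the outlet
- spice_b: black-capped spice jar, 44 mm thick, 106 mm high, loose, origin at the centre of its underside; stands under the spout arm's sweep
Things that resemble listed ones, but are neither listed nor needed, are in the scene too. Of the things that look like the spice_b, take the one that is farthest from the robot's base at the start.

How it is judged (in metres and radians):
On the way, in this order (a step that is already met when the one before it is completed fails the run):
1. the lever is closed on its stop (value of joint lever below 0.08 rad), for 0.2 s.
2. the outlet is over the steel cup (horizontal distance between outlet and steel_cup below 0.018 m), for 0.2 s.
At the end, for the whole second after the job is handed in: The lever is within 0.08 rad of its closed stop, the spout is at rest with the centre of its outlet within 18 mm (seen from above) of the cup's centre, and cup, bowl and jar stand upright where they were (within 15 mm) (value of joint lever below 0.08 rad and horizontal distance between outlet and steel_cup below 0.018 m and velocity of joint spout between -0.05 and 0.05 rad/s and angle between each of steel_cup, small_bowl, spice_b's own z axis and vertical below 0.1 rad); the robot touches nothing.
It fails at once if the spout is swung (outlet moved more than 20 mm) while the lever is still open (distance of outlet from where it was at the start of the episode above 0.02 m and value of joint lever above 0.12 rad).
It fails at once if the cup is shifted or lifted by more than 15 mm (distance of steel_cup from where it was at the start of the episode above 0.015 m).
It fails at once if the bowl is shifted or lifted by more than 15 mm (distance of small_bowl from where it was at the start of the episode above 0.015 m).
It fails at once if the spice jar is shifted or lifted by more than 15 mm (distance of spice_b from where it was at the start of the episode above 0.015 m).
It fails at once if the lever or the spout is pushed or squeezed with more than 35 N (contact force between any of lever, spout and anything else above 35 N).
It also fails if it takes over 42 s, if anything falls off the work surface, if the arm or the gripper's body presses on something with over 40 N, if the wrist force passes 120 N, or if a joint passes its speed limit or range.

ROBOT

A 6-joint arm with a two-finger parallel gripper is mounted at the origin on the work surface; the furniture and walls round the work are solid. World frame = base frame: x ahead of the robot, y to its left, z up, the work surface at z = 0. Lengths are in mm, angles in degrees, forces in N, time in s.
With the tool pointing down it reaches from about 300 to 850 mm from the base axis. Payload 4.2 kg.
Tool frame: the origin (TCP) lies midway between the tips of the shut fingers; the grasp point (between the pads) lies env.grasp_offset behind it (env.grasp_offset is the distance from the TCP to the grasp point, in mm); y points along the fingers, x is the direction in which the jaws open and shut, and the axes are right-handed (so a half turn about y gives the same grasp; the last joint's range is limited). The gripper opens to 91 mm and grips with 3 to 60 N. Pads are 32 mm wide; open, the fingers measure 118 mm over their backs; the gripper's body (76 mm by 178 mm) begins 60 mm behind the grasp point.
Start: joints at [-68.526, 18.312, 89.639, -0, 72.044, -1.146], TCP at [221.164, -530.785, 183.276] pointing down, gripper open.
Joint ranges: [-177.97, 177.97], [-48.28, 115.42], [12.27, 149.76], [-77.06, 257.06], [2.81, 150.46], [-146.56, 146.56]. Speed limits (degrees/s): [147.25, 147.25, 180, 180, 180, 180].

INTERFACE

Orientations are given as [roll, pitch, yaw] about the fixed x, y, z axes, in that order (R = Rz(yaw) Ry(pitch) Rx(roll)).
In Python, from workcell import state, vision, job, env gives the robot as it stands.
- The arm moves only by the shell command python3 -m handwheel 'ROWS' [FORCE]. ROWS is JSON, a list of rows, each a list of 3 entries, a list of its own where there are three numbers: the finger opening in cm, from 0 to 9.12, then the shift along the tool's x, y, z in cm, then the turn about the tool's y in degrees. A call has 1 to 10 rows; each row is the pose to reach, as a shift and turn from the pose measured when the call began, along the tool's axes at that moment; what a row does not reach only later rows make up. A row lasts 1/10 s, in which the tool goes at most 50 mm and 8.59 degrees, less where a joint would pass 70% of its speed; a pose out of reach is approached as far as the arm can. A call with a gripper value outside its range is refused whole. The fingers move at their own pace and stop on an object; FORCE is the grip in N (left out, the last holds). Time passes only in rows, so rows that repeat a pose let the fingers close. It gives the time, the measured TCP pose, the force and the opening at its end, in the units of the state.
- state(): the state, without advancing time (a new reading comes with each control period).
- vision.grab_frame(name): name is "side" or "top" or "wrist"; returns the picture (480x640x3 uint8, red, green, blue); there is no depth.
- vision.camera_model(name): a dict with "fov_y" (degrees; the focal length in pixels is half the picture's height over the tangent of half this angle, whatever the lens; pixels are square), "cx", "cy" (the principal point, pixels), "extrinsics" (4x4, takes a point from world to camera coordinates). Camera axes: x right, y up, looking along -z (the intrinsics and any distortion apply to the point x, -y, -z); pixel columns grow to the right and rows downward; lengths in mm; the calibration is good to about 2 mm. The wrist camera is an equidistant fisheye: a pixel r from the principal point sees the ray r / f radians off the axis. A picture is of the moment at which its call begins: read the wrist's pose just before it. camera_model takes no time and is no camera call; for the wrist camera it gives the pose at the moment of the call.
- job.job_done(): hands the job in, once; it reports no verdict.
The state is a dict: "time_s": time; "qpos": joint angles; "qvel": joint speeds; "effort": joint torques, N m; "ee_pos": TCP position; "ee_rot": TCP orientation; "force": force on the tool from outside, world axes, zero at the start; "torque": the same for the moment, N m; "gripper_width": finger opening in mm.
Only numpy, scipy, OpenCV 4.12 (cv2) and the standard library are available. Lean on these libraries where they do the work, as an engineer would, in place of code of your own. Each camera call takes 0.05 s, during which the arm holds its last target.

## Working session

There is one attempt and no reset: what is moved stays moved. The work goes in short steps, Python scripts to look and compute and a shell command to move; the robot and the scene stay as the last step left them, time stands still between calls to the robot, and variables do not carry over. Pictures are saved under pics/ and viewed, and the job is handed in when it is done.

```bash
mkdir -p pics; ls
python3 - <<'E'
from workcell import state, vision, env
import cv2
s=state();print(s, env.grasp_offset)
for n in("side","top","wrist"):
    m=vision.camera_model(n);print(n,m)
    im=vision.grab_frame(n);cv2.imwrite(f"pics/{n}0.png",im[:,:,::-1])
E
```

```text
pics
{'time_s': 0.0, 'qpos': array([-6.85254954e+01,  1.83529512e+01,  8.97066057e+01, -2.98768227e-03,
        7.20446791e+01, -1.14603036e+00]), 'qvel': array([-0.00848833,  0.03342807,  0.07110555,  0.04777123, -0.02377233,
       -0.05545525]), 'effort': array([-1.75598416e-04, -4.12453616e+01, -2.31975782e+01,  7.26778270e-02,
        4.56120784e-02, -1.26299196e-04]), 'ee_pos': array([ 220.93510284, -530.24552346,  182.4058587 ]), 'ee_rot': array([-90.00075514,   0.10427198, -67.37854212]), 'force': array([-0.38277186,  0.05666482,  0.13491408]), 'torque': array([ 0.00173351,  0.02513936, -0.02356119]), 'gripper_width': 91.01382472404367} 18.8
side {'fov_y': 43.70568892913329, 'cx': 316.0020142033558, 'cy': 234.85552528232606, 'extrinsics': array([[-8.27774581e-01, -5.60747395e-01,  1.87510372e-02,
         1.81047983e+02],
       [ 3.67966738e-01, -5.17356068e-01,  7.72620980e-01,
        -3.29388955e+02],
       [-4.23544239e-01,  6.46455766e-01,  6.34590593e-01,
        -1.05805175e+03],
       [ 0.00000000e+00,  0.00000000e+00,  0.00000000e+00,
         1.00000000e+00]])}
t
[... 182 characters left out ...]
,
       [ 9.86342580e-01,  2.29670849e-02,  1.63097603e-01,
        -3.60129669e+02],
       [-1.63298622e-01,  7.15472236e-03,  9.86550744e-01,
        -1.37188011e+03],
       [ 0.00000000e+00,  0.00000000e+00,  0.00000000e+00,
         1.00000000e+00]])}
wrist {'fov_y': 65.70646984690485, 'cx': 315.2074659072422, 'cy': 238.92307189076135, 'extrinsics': array([[ 3.83924043e-01, -9.23362754e-01, -1.88482636e-03,
        -5.74517190e+02],
       [ 8.89304368e-01,  3.70310700e-01, -2.68342554e-01,
         2.95150847e+01],
       [ 2.48475491e-01,  1.01346974e-01,  9.63321712e-01,
        -3.91815695e+02],
       [ 0.00000000e+00,  0.00000000e+00,  0.00000000e+00,
         1.00000000e+00]])}
```

View pics/side0.png

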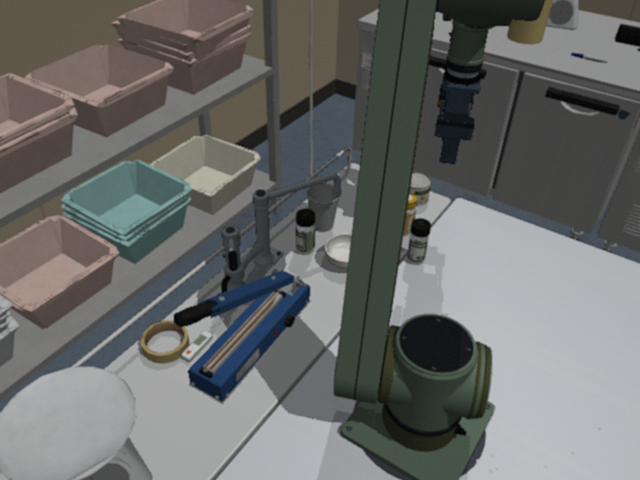

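View pics/top0.png

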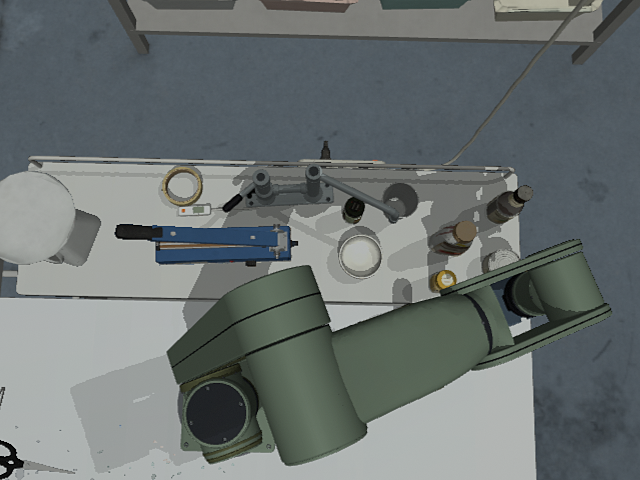

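View pics/wrist0.png

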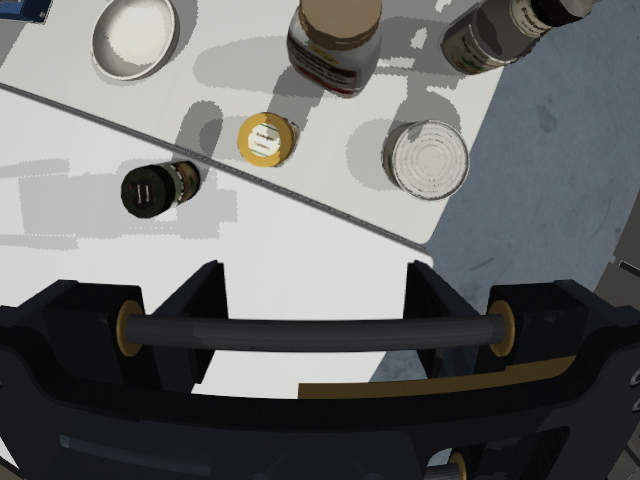

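```bash
cat > h.py <<'E'
import numpy as np, cv2
from workcell import state, vision
def proj(n,P,m=None):
    m=m or vision.camera_model(n); E=np.array(m["extrinsics"]); f=240/np.tan(np.radians(m["fov_y"]/2))
    p=E[:3,:3]@np.array(P,float)+E[:3,3]; x,y,z=p[0],-p[1],-p[2]
    return np.array([m["cx"]+f*x/z, m["cy"]+f*y/z])
def back(n,uv,zp):
    m=vision.camera_model(n);E=np.array(m["extrinsics"]); f=240/np.tan(np.radians(m["fov_y"]/2))
    d=np.array([(uv[0]-m["cx"])/f,-(uv[1]-m["cy"])/f,-1]);R=E[:3,:3];c=-R.T@E[:3,3];d=R.T@d
    return c+d*(zp-c[2])/d[2]
def crop(n,src,x,y,w,h,k,out):
    im=cv2.imread(src); cv2.imwrite(out,cv2.resize(im[y:y+h,x:x+w],None,fx=k,fy=k,interpolation=cv2.INTER_CUBIC))
E
python3 - <<'E'
from h import *
crop(0,"pics/top0.png",215,140,200,140,4,"pics/c1.png")
crop(0,"pics/side0.png",180,140,260,150,3,"pics/c2.png")
E
```

```text
(no output)
```

View pics/c1.png

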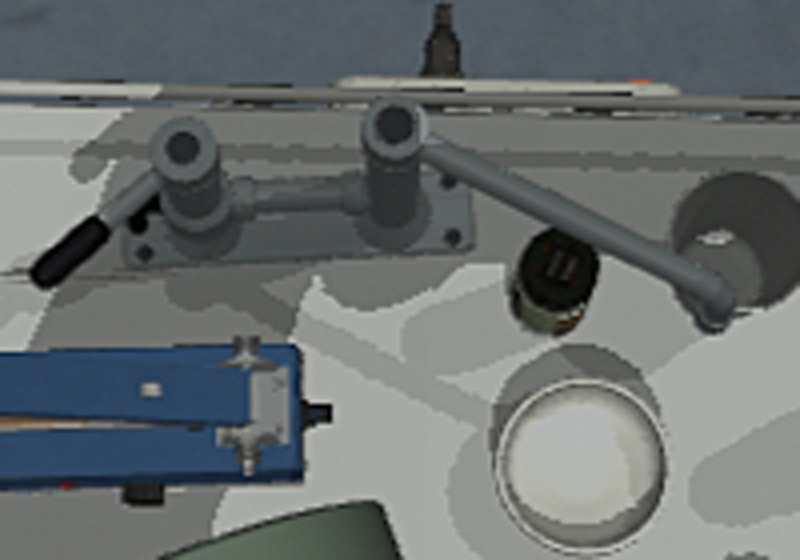

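View pics/c2.png

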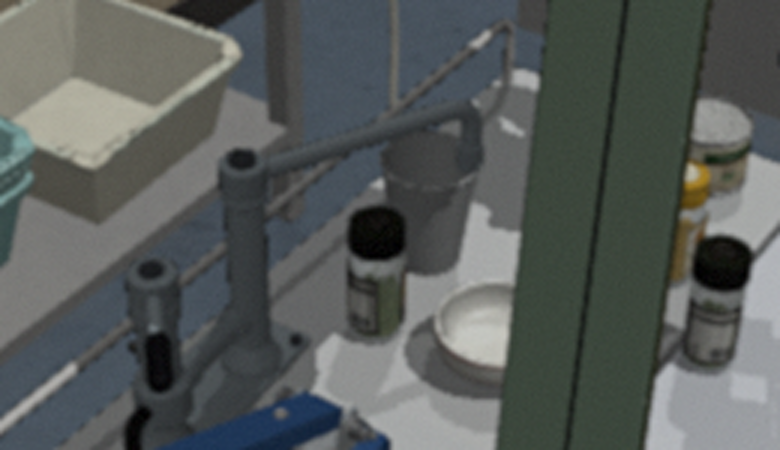

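Run:
```python
from h import *
o=np.array([215,140])
c=lambda x,y,z:back("top",o+np.array([x,y])/4,z)
O=c(392,122,195);V=c(184,148,175);print("spoutcol",O,"valve",V,np.linalg.norm((V-O)[:2]))
d=(V-O)[:2];print("yaw",np.degrees(np.arctan2(-d[0],d[1])))
for p in [(145,252),(453,237),(448,182)]:print("hole",c(*p,8))
print("deck mid corner", c(475,248,8),c(126,268,8))
for p in [(105,227),(42,275),(150,185)]:
    q=c(*p,160);print("lever",q,np.linalg.norm((q-V)[:2]),np.degrees(np.arctan2(*(q-V)[1::-1])))
for p in [(450,155),(560,210),(680,272),(722,295)]:
    q=c(*p,181);print("arm",q,np.linalg.norm((q-O)[:2]),np.degrees(np.arctan2(*(q-O)[1::-1])))
crop(0,"pics/top0.png",375,170,60,60,10,"pics/c3.png")
```

```text
spoutcol [ 481.56325394 -172.97661526  195.        ] valve [470.70109408 -65.6970471  175.        ] 107.82806805578686
yaw 5.781549703520621
hole [452.85642707 -31.2895832    8.        ]
hole [ 466.13799887 -210.76280033    8.        ]
hole [ 499.13814249 -207.24436421    8.        ]
deck mid corner [ 459.86156143 -223.73250546    8.        ] [443.05511508 -20.59940573   8.        ]
lever [431.34720368 -24.84617891 160.        ] 56.7232061988741 133.93072988546695
lever [405.02417538   6.76886738 160.        ] 97.7996237802216 132.1864765424711
lever [454.40470978 -47.40935516 160.        ] 24.495138659501873 131.7046195570976
arm [ 468.70624588 -203.29865328  181.        ] 32.9352189270796 -112.97768755347435
arm [ 440.96298243 -260.34515052  181.        ] 96.34128399181762 -114.92435421568149
arm [ 409.85475254 -322.16001135  181.        ] 165.52279251929963 -115.67235914817107
arm [ 398.34181201 -343.68835454  181.        ] 189.91657727380158 -115.9890895940515
```

View pics/c3.png

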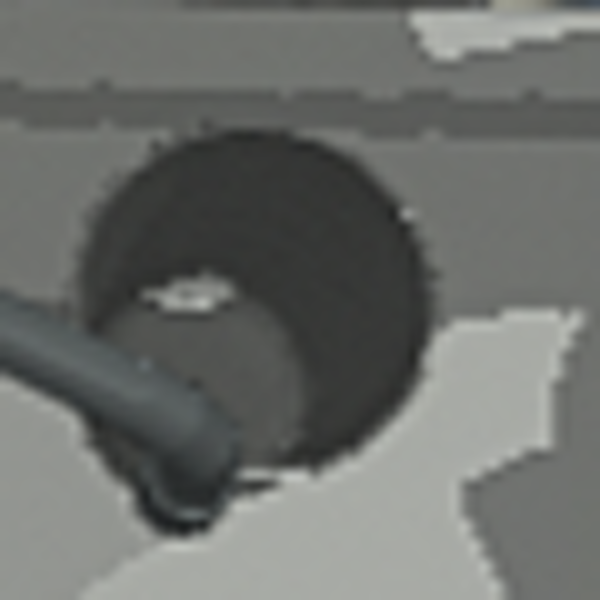

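Run:
```python
from h import *
C=back("top",(400.7,200.8),99);print(C)
im=cv2.imread("pics/top0.png")
def ring(c,r,z,col,im):
    pts=[proj("top",[c[0]+r*np.cos(t),c[1]+r*np.sin(t),z]) for t in np.linspace(0,6.28,60)]
    return np.array(pts)
big=cv2.resize(im[140:290,215:435],None,fx=3.6,fy=3.6,interpolation=cv2.INTER_CUBIC)
def draw(pts,col):
    cv2.polylines(big,[np.int32(((pts-[215,140]+.5)*3.6))],False,col,1)
draw(ring(C,40.5,99,0,0),(0,0,255))
print(ring(C,40.5,99,0,0).min(0),ring(C,40.5,99,0,0).max(0))
O=np.array([481.6,-173.0]);a=np.radians(-116)
out=O+190*np.array([np.cos(a),np.sin(a)]);print("outlet",out, "cup az",np.degrees(np.arctan2(C[1]-O[1],C[0]-O[0])),np.linalg.norm(C[:2]-O))
draw(ring(out,10.5,123,0,0),(0,255,0))
B=back("top",(215+582/4,140+466/4),45);print("bowl",B,np.linalg.norm(B[:2]-O))
draw(ring(B,50.5,45,0,0),(255,0,0))
J=back("top",(215+558/4,140+272/4),106);print("jar",J,np.linalg.norm(J[:2]-O),np.degrees(np.arctan2(J[1]-O[1],J[0]-O[0])))
draw(ring(J,22,106,0,0),(0,255,255))
draw(ring(O,15,195,0,0),(255,255,0))
draw(ring([470.7,-65.7],18,175,0,0),(255,255,0))
cv2.imwrite("pics/o1.png",big)
```

```text
[ 445.05686436 -366.71294152   99.        ]
[382.22304713 182.83300786] [419.16924423 218.94194242]
outlet [ 398.30948211 -343.7708688 ] cup az -100.68306279476104 197.12966411360347
bowl [ 327.56230965 -284.33697531   45.        ] 190.0619165400839
jar [ 424.97577622 -265.18711947  106.        ] 108.18857478741036 -121.55955253553729
```

View pics/o1.png

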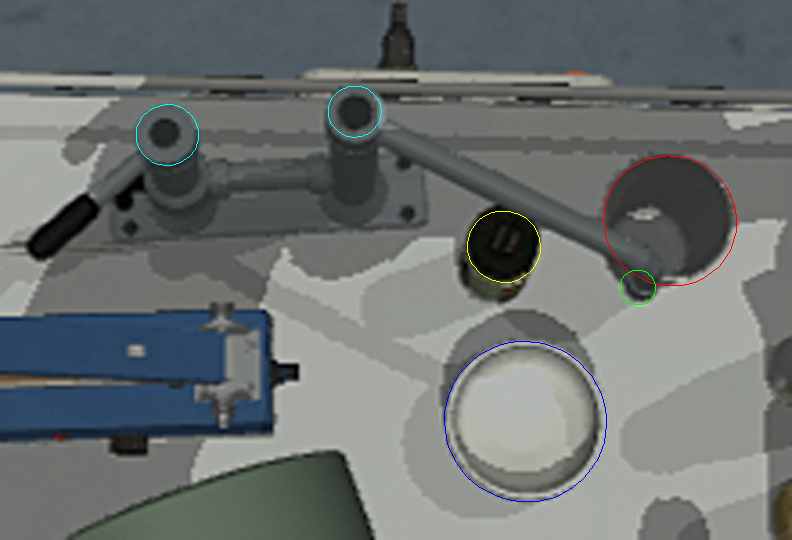

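```bash
python3 - <<'E'
from h import *
E=vision.camera_model("wrist")["extrinsics"];R=E[:3,:3];print("wristcam",-R.T@E[:3,3])
E
python3 -m handwheel '[[0,[0,-4,0],7.5],[0,[0,-8,0],15],[0,[0,-12,0],22.5],[0,[0,-12,0],22.5]]' 20
```

```text
wristcam [ 291.69209289 -501.73885202  384.39334577]
time_s: 0.55
ee_pos: [222.0, -533.0, 308.6]
ee_rot: [-89.8, -0.5, -90.0]
force: [0.3, -0.1, 0.6]
gripper_width: 62.2
```

```bash
python3 - <<'E'
from h import *
from scipy.optimize import least_squares
def tri(a,b):
    r=least_squares(lambda P:np.r_[proj("top",P)-a,proj("side",P)-b],[400,0,50]);print(r.x,r.cost)
tri((120,231),(180,318))   # handle end
tri((277,227),(283,279))   # hinge top
tri((262,177),(180+150/3,140+270/3)) # valve top
tri((313,170.5),(180+243/3,140+157/3)) # spout top
print(back("top",(290,228),60),back("top",(150,228),80))
E
python3 -m handwheel '[[0,[-5,0,1.5],0],[0,[-10,0,3],0],[0,[-15,0,4.5],0],[0,[-20,0,6],0],[0,[-25,0,7.5],0],[0,[-30,0,9],0],[0,[-35,0,10.5],0],[0,[-40,0,12],0],[0,[-45,0,13.5],0],[0,[-49,0,15],0]]'
```

```text
[341.82569552 200.30516518 230.69695027] 0.3315573809700101
[ 379.53962063 -100.00075188   61.96793336] 13.852352325654472
[473.70298769 -66.56795773 168.30829547] 0.3600960700161638
[ 480.33583589 -173.38791245  196.59352189] 0.18107109281775802
[ 386.06176063 -124.96248529   60.        ] [375.1388982  181.42633846  80.        ]
time_s: 1.55
ee_pos: [367.6, -51.1, 304.0]
ee_rot: [-89.8, -0.6, -89.9]
force: [0.7, -0.4, 0.1]
gripper_width: 0.3
```

Run:
```python
from h import *
for n in("side","top","wrist"):
    cv2.imwrite(f"pics/{n}1.png",vision.grab_frame(n)[:,:,::-1])
crop(0,"pics/side1.png",150,130,260,195,3,"pics/s1.png")
crop(0,"pics/top1.png",90,140,260,160,3,"pics/t1.png")
```

```text
(no output)
```

View pics/s1.png

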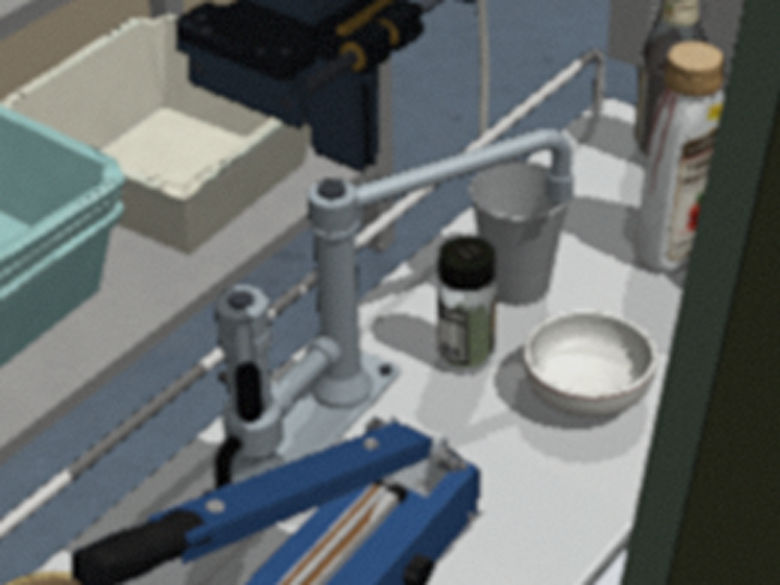

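View pics/t1.png

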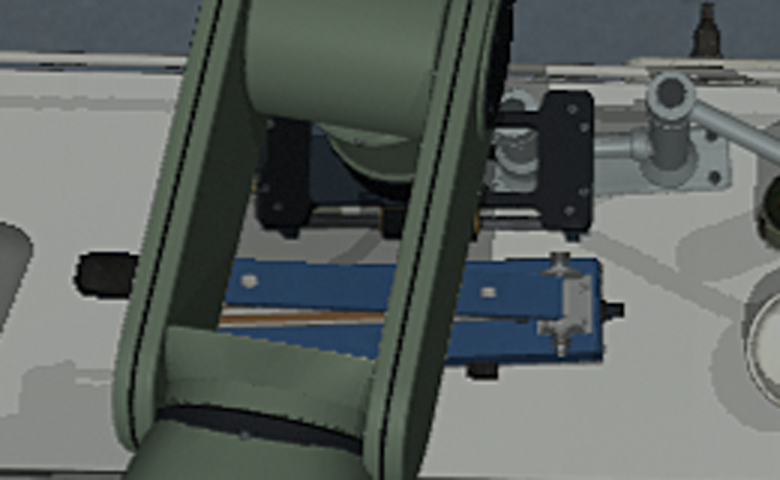

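View pics/wrist1.png

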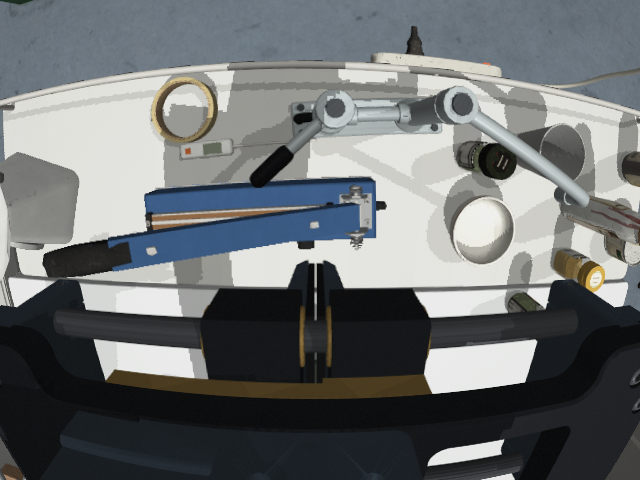

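Run:
```python
from h import *
from scipy.optimize import least_squares
def tri(a,b):
    r=least_squares(lambda P:np.r_[proj("top",P)-a,proj("side",P)-b],[400,0,50]);print(r.x,r.cost)
tri((252.7,237.3),(274.3,277.3))
tri((173,233.7),(221.7,298.7))
tri((120,231),(150+85/3,130+565/3))
```

```text
[352.59869046 -48.36485861 119.39018184] 0.05660607650702853
[344.57075565 105.21568674 192.63985678] 0.013925586379037819
[343.25107523 201.42353063 229.68647766] 1.5439425052849862
```

```bash
python3 -m handwheel '[[0,[-1.1,2,2.5],0],[0,[-1.1,6,2.5],0],[0,[-1.1,10,2.5],0],[0,[-1.1,13,2.5],0],[0,[-1.1,15.7,2.5],0],[0,[-1.1,15.7,2.5],0]]'
python3 - <<'E'
from h import *
for n in("side","wrist"):
    cv2.imwrite(f"pics/{n}2.png",vision.grab_frame(n)[:,:,::-1])
crop(0,"pics/side2.png",150,130,260,195,3,"pics/s2.png")
E
```

```text
time_s: 2.3
ee_pos: [389.6, -41.8, 143.2]
ee_rot: [-90.4, -0.5, -89.6]
force: [0.1, -0.5, -0.0]
gripper_width: 0.3
```

View pics/s2.png

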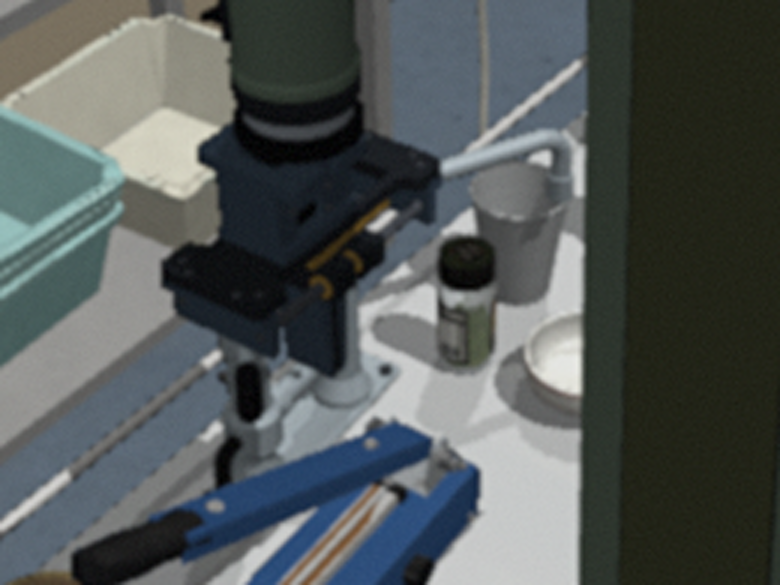

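View pics/wrist2.png

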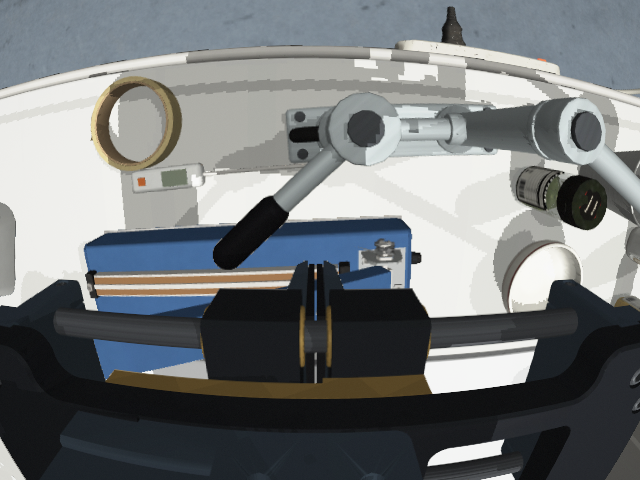

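```bash
python3 -m handwheel '[[0,[-0.8,0,0.2],0],[0,[-1.6,0,0.5],0],[0,[-2.0,0,0.9],0],[0,[-2.4,0,1.35],0],[0,[-2.75,0,1.8],0],[0,[-3.0,0,2.2],0],[0,[-3.2,0,2.5],0],[0,[-3.4,0,2.8],0],[0,[-3.6,0,3.2],0],[0,[-3.6,0,3.2],0]]'
python3 - <<'E'
from h import *
cv2.imwrite(f"pics/wrist3.png",vision.grab_frame("wrist")[:,:,::-1])
E
```

```text
time_s: 3.4
ee_pos: [425.5, -5.4, 146.5]
ee_rot: [-89.9, -0.5, -89.6]
force: [0.2, 0.1, 0.6]
gripper_width: 0.3
```

View pics/wrist3.png

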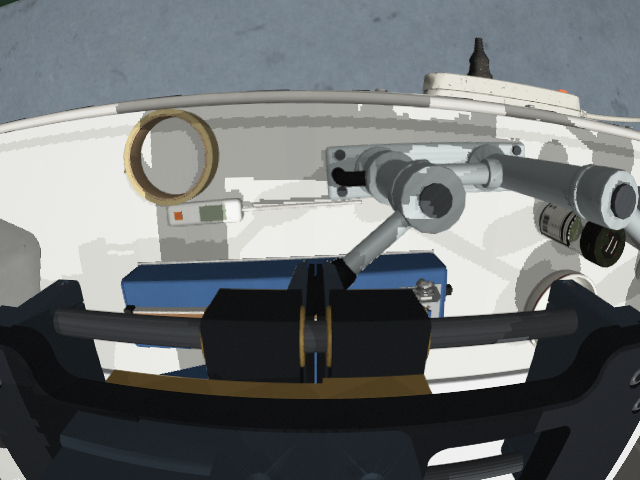

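```bash
cat >> h.py <<'E'
def fproj(P,m=None):
    m=m or vision.camera_model("wrist"); E=np.array(m["extrinsics"]); f=240/np.tan(np.radians(m["fov_y"]/2))
    p=E[:3,:3]@np.array(P,float)+E[:3,3]; x,y,z=p[0],-p[1],-p[2]
    r=np.hypot(x,y); th=np.arctan2(r,z); return np.array([m["cx"]+f*th*x/r, m["cy"]+f*th*y/r])
E
python3 - <<'E'
from h import *
E=vision.camera_model("wrist")["extrinsics"];R=E[:3,:3];print("wristcam",-R.T@E[:3,3])
s=state();T=s["ee_pos"];print(T)
for d in [(0,0,0),(16,0,0),(16,13.5,0),(16,-13.5,0),(-16,0,0),(16,0,30)]:print(d,fproj(T+np.array(d)))
V=np.array([471.5,-65.9])
print("V",fproj([*V,175]))
for th in (132,120,108,95):
  for r in (54,79,104):
    print(th,r,fproj([V[0]+r*np.cos(np.radians(th)),V[1]+r*np.sin(np.radians(th)),160]))
E
```

```text
wristcam [501.32834705  -3.28769279 348.30442149]
[425.16398346  -5.51467312 146.45549925]
(0, 0, 0) [314.99826837 272.45090552]
(16, 0, 0) [315.17980158 246.01631362]
(16, 13.5, 0) [291.37684339 245.91820061]
(16, -13.5, 0) [338.95068294 246.09493144]
(-16, 0, 0) [314.82590285 297.54092114]
(16, 0, 30) [315.73565755 263.51527295]
V [438.75847835 203.69409744]
132 54 [352.91916074 263.61304937]
132 79 [318.17397964 292.13907842]
132 104 [285.25553378 318.669066  ]
120 54 [341.12584263 247.36769602]
120 79 [300.40863301 269.40110605]
120 104 [261.53900442 290.2177968 ]
108 54 [332.86424885 228.44324542]
108 79 [287.54841323 242.47555596]
108 104 [243.88426618 256.04816995]
95 54 [328.54594521 205.84783155]
95 79 [280.27669943 209.84103618]
95 104 [233.25922329 214.08039606]
```

Run:
```python
from h import *
for n in ["side","top"]: cv2.imwrite(f"pics/{n}3.png",vision.grab_frame(n)[:,:,::-1])
crop(0,"pics/side3.png",190,150,130,100,6,"pics/s3.png")
crop(0,"pics/wrist3.png",240,140,220,165,3.6,"pics/w3.png")
T=state()["ee_pos"]
for d in [(0,0,0),(16,0,0),(-16,0,0),(16,13.5,0)]:print(d,6*(proj("side",T+np.array(d))-[190,150]))
print(proj("side",[471.5,-65.9,175])*6-[190*6,900])
for th in (132,):
  for r in (54,79,104):
    print(th,r,6*(proj("side",[471.5+r*np.cos(np.radians(th)),-65.9+r*np.sin(np.radians(th)),160])-[190,150]))
```

```text
(0, 0, 0) [241.03444758 687.28799713]
(16, 0, 0) [202.89647173 667.94718484]
(-16, 0, 0) [279.62509552 706.85837184]
(16, 13.5, 0) [174.98304862 691.025505  ]
[245.74046771 468.64728479]
132 54 [253.85890161 609.12731432]
132 79 [256.25214723 660.53271815]
132 104 [258.72704502 713.69195911]
```

View pics/s3.png

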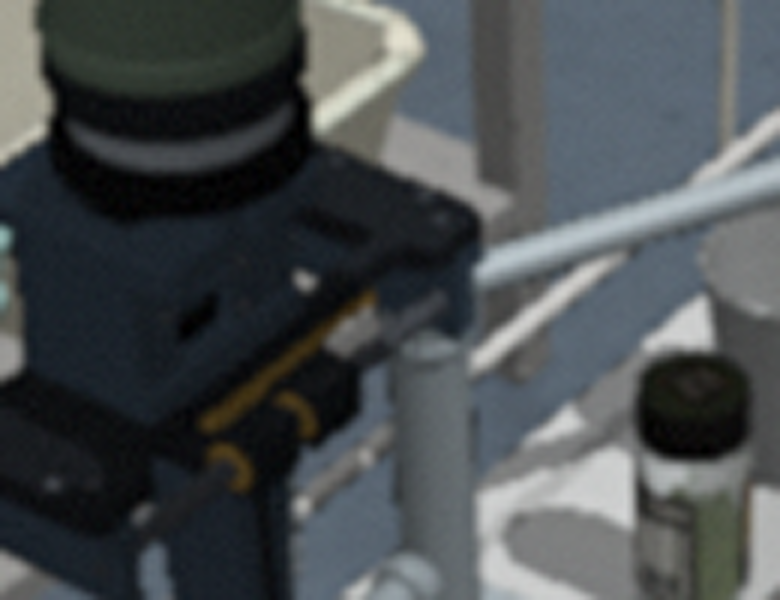

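View pics/w3.png

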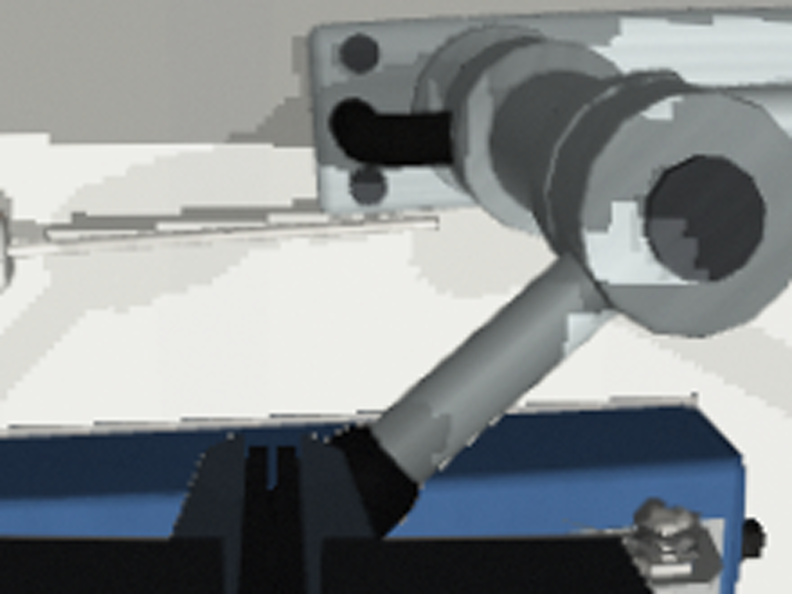

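Run:
```python
from h import *
T=np.array([389.6,-41.8,143.2])
for dz in (0,30):
  for dx in (16,-16):
    for dy in (7,-7):
      print(dz,dx,dy,3*(proj("side",T+np.array([dx,dy,dz]))-[150,130]))
crop(0,"pics/side2.png",200,190,110,80,7,"pics/s2b.png")
crop(0,"pics/side3.png",180,200,110,80,7,"pics/s3b.png")
T=state()["ee_pos"]
for dz in (0,30):
  for dx in (16,-16):
      print(dz,dx,7*(proj("side",T+np.array([dx,0,dz]))-[180,200]))
```

```text
0 16 7 [293.19797911 394.16970171]
0 16 -7 [306.82251243 382.44499332]
0 -16 7 [332.20806876 413.52548879]
0 -16 -7 [345.68705083 401.51201791]
30 16 7 [290.66901874 359.07100126]
30 16 -7 [304.53868767 347.42831352]
30 -16 7 [330.30662517 378.33181112]
30 -16 -7 [344.02623657 366.39726214]
0 16 [306.71255036 429.27171565]
0 -16 [396.22927811 474.66810048]
30 16 [297.97569543 346.93285329]
30 -16 [388.90470681 392.10504995]
```

View pics/s2b.png

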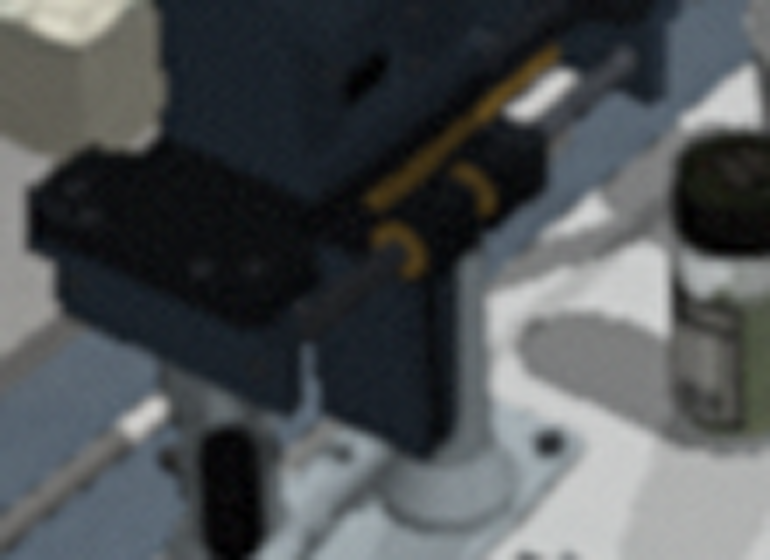

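View pics/s3b.png

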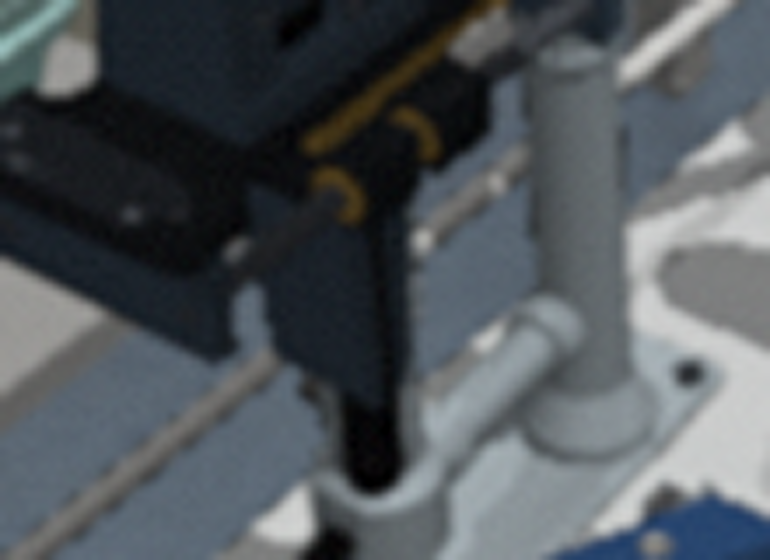

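Run:
```python
from h import *
T=np.array([389.6,-41.8,143.2])
for Y in (89,):
  for dx in (-38,-20,0,20,38):
    for h in (60,80,100): print(dx,h,7*(proj("side",T+np.array([dx,Y,h]))-[200,190]))
```

```text
-38 60 [281.51503167 583.66585213]
-38 80 [276.52670937 524.41970929]
-38 100 [271.41450621 463.70223745]
-20 60 [226.19230526 555.42105863]
-20 80 [220.56690509 496.26432419]
-20 100 [214.80283705 435.64935775]
0 60 [165.65278252 524.51285094]
0 80 [159.34159265 465.45967303]
0 100 [152.87609931 404.96269279]
20 60 [106.06995372 494.09307946]
20 80 [ 99.09540295 435.14765365]
20 100 [ 91.9517101  374.77272335]
38 60 [ 53.24477038 467.12339644]
38 80 [ 45.69170854 408.27833912]
38 100 [ 37.9567995  348.01653061]
```

```bash
python3 -m handwheel '[[0,[0,-1,0],0],[0,[1.8,-1,-1.6],0],[0,[3.6,-1,-3.2],0],[0,[3.6,-1,-3.2],0],[0,[3.6,1,-3.2],0],[0,[3.6,3,-3.2],0],[0,[3.6,3,-3.2],0]]'
python3 - <<'E'
from h import *
for n in("side","wrist"):
    cv2.imwrite(f"pics/{n}4.png",vision.grab_frame(n)[:,:,::-1])
crop(0,"pics/side4.png",190,190,110,80,7,"pics/s4.png")
print(state()["ee_pos"])
E
```

```text
time_s: 4.25
ee_pos: [391.8, -41.6, 115.5]
ee_rot: [-90.2, -0.5, -89.6]
force: [0.5, -0.1, 0.1]
gripper_width: 0.4
[393.76662253 -41.88970553 117.32056935]
```

View pics/s4.png

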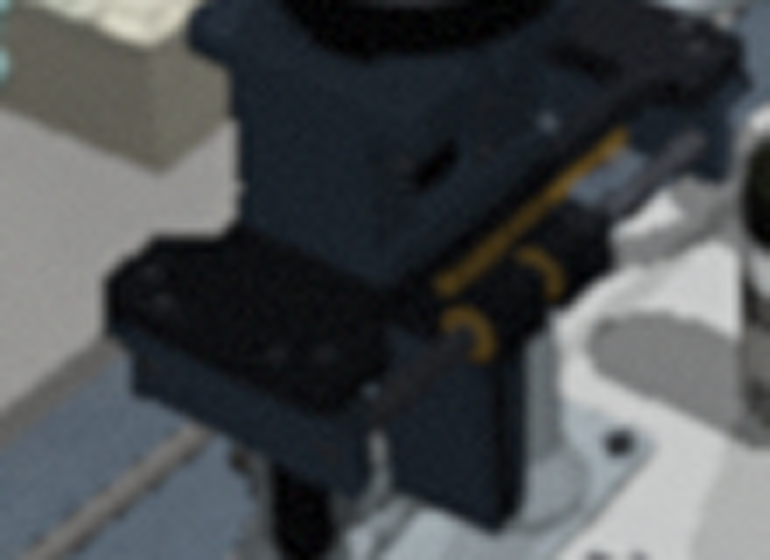

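View pics/wrist4.png

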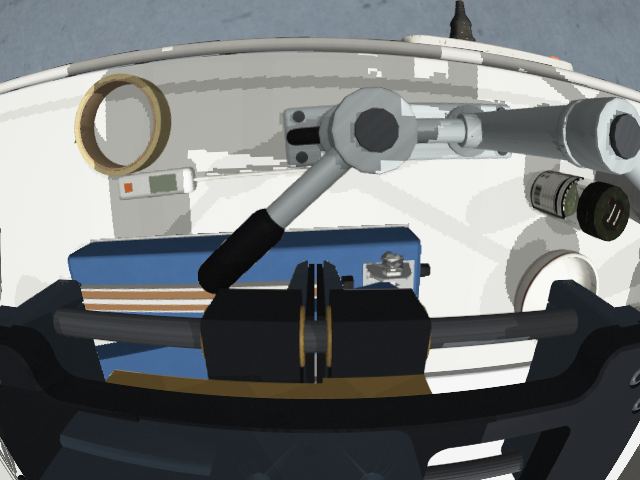

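```bash
python3 -m handwheel '[[0,[-0.8,0,0.1],0],[0,[-1.6,0,0.3],0],[0,[-2.0,0,0.7],0],[0,[-2.4,0,1.1],0],[0,[-2.75,0,1.5],0],[0,[-3.0,0,1.9],0],[0,[-3.2,0,2.2],0],[0,[-3.4,0,2.5],0],[0,[-3.6,0,2.8],0],[0,[-3.6,0,2.8],0]]'
python3 - <<'E'
from h import *
cv2.imwrite(f"pics/wrist5.png",vision.grab_frame("wrist")[:,:,::-1])
E
```

```text
time_s: 5.35
ee_pos: [422.2, -5.5, 116.9]
ee_rot: [-89.9, -0.5, -89.6]
force: [-0.1, -0.6, -0.3]
gripper_width: 0.4
```

View pics/wrist5.png

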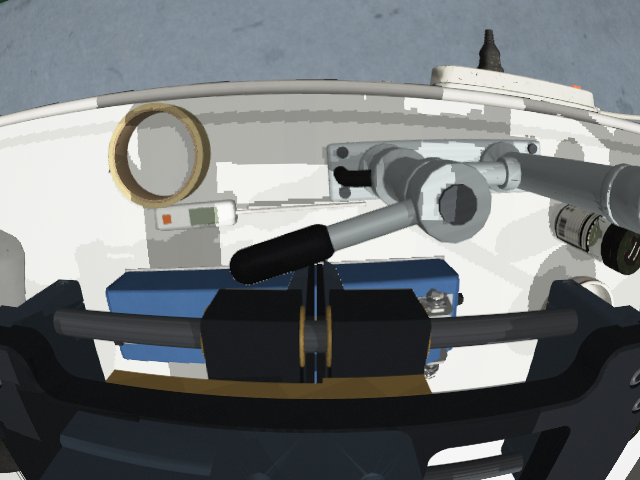

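```bash
python3 -m handwheel '[[0,[-0.2,0,0.3],0],[0,[-0.3,0,0.6],0],[0,[-0.4,0,0.9],0],[0,[-0.5,0,1.2],0],[0,[-0.5,0,1.4],0],[0,[-0.5,0,1.4],0]]'
python3 - <<'E'
from h import *
cv2.imwrite(f"pics/wrist6.png",vision.grab_frame("wrist")[:,:,::-1])
print(state()["ee_pos"],state()["force"])
V=np.array([471.5,-65.9])
for th in (92,95,100,104,108):
    print(th,[np.round(fproj([V[0]+r*np.cos(np.radians(th)),V[1]+r*np.sin(np.radians(th)),160])) for r in (54,79,104)])
E
```

```text
time_s: 6.0
ee_pos: [436.3, -0.0, 116.9]
ee_rot: [-89.9, -0.5, -89.6]
force: [-1.5, 0.2, -0.5]
gripper_width: 0.6
[ 4.36303632e+02 -4.01058210e-02  1.16882747e+02] [-0.4898923  -0.68296242  0.34916616]
92 [array([343., 236.]), array([287., 238.]), array([232., 240.])]
95 [array([343., 242.]), array([287., 247.]), array([233., 251.])]
100 [array([344., 252.]), array([290., 261.]), array([237., 270.])]
104 [array([346., 260.]), array([292., 273.]), array([241., 284.])]
108 [array([348., 268.]), array([296., 283.]), array([246., 298.])]
```

View pics/wrist6.png

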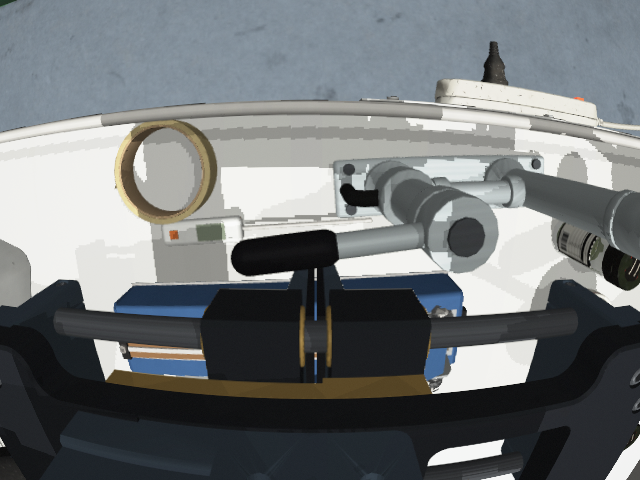

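```bash
for i in 1; do python3 -m handwheel '[[0,[0,0,0.15],0],[0,[0,0,0.3],0],[0,[0,0,0.3],0]]'; done; python3 -m handwheel '[[0,[0,0,0.1],0],[0,[0,0,0.2],0],[0,[0,0,0.2],0]]'
```

```text
time_s: 6.35
ee_pos: [439.3, 0.3, 116.8]
ee_rot: [-89.9, -0.4, -89.6]
force: [-2.5, 0.8, -0.3]
gripper_width: 0.6
time_s: 6.65
ee_pos: [441.1, 0.6, 116.8]
ee_rot: [-89.9, -0.4, -89.6]
force: [-2.5, 1.4, 0.8]
gripper_width: 0.2
```

```bash
python3 -m handwheel '[[0,[0,0,0.1],0],[0,[0,0,0.2],0],[0,[0,0,0.2],0]]'; python3 -m handwheel '[[0,[0,0,0.1],0],[0,[0,0,0.1],0]]';python3 - <<'E'
from h import *
cv2.imwrite(f"pics/wrist7.png",vision.grab_frame("wrist")[:,:,::-1])
crop(0,"pics/wrist7.png",210,130,300,180,2.6,"pics/w7.png")
V=np.array([471.5,-65.9])
for th in (92,95,98,100):
    print(th,[np.round(fproj([V[0]+r*np.cos(np.radians(th)),V[1]+r*np.sin(np.radians(th)),160])) for r in (54,79,104)])
E
```

```text
time_s: 6.95
ee_pos: [441.1, 0.7, 116.7]
ee_rot: [-90.1, -0.4, -89.6]
force: [-6.8, 2.1, 4.5]
gripper_width: 0.5
time_s: 7.15
ee_pos: [440.9, 0.7, 116.7]
ee_rot: [-90.3, -0.4, -89.6]
force: [-6.8, 1.5, 3.4]
gripper_width: 0.4
92 [array([344., 247.]), array([288., 249.]), array([233., 250.])]
95 [array([344., 253.]), array([289., 258.]), array([235., 262.])]
98 [array([345., 259.]), array([290., 266.]), array([237., 273.])]
100 [array([345., 263.]), array([291., 272.]), array([239., 280.])]
```

View pics/w7.png

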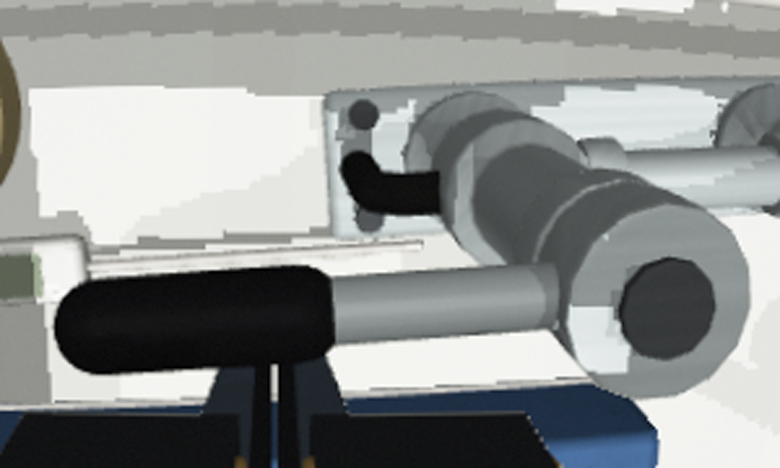

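```bash
python3 -m handwheel '[[0,[0,0,-1],0],[0,[0,0,-2.5],0],[0,[0,-3,-3],0],[0,[0,-7,-3.5],0],[0,[0,-10,-5],0],[0,[4,-10,-5.7],0],[0,[8.5,-10,-5.7],0],[0,[13,-10,-5.7],0],[0,[17.5,-10,-5.7],0],[0,[22,-10,-5.7],0]]'; python3 -m handwheel '[[0,[3,0,0],0],[0,[5,0,0],0],[0,[5,0,0],0]]'
python3 - <<'E'
from h import *
for n in("side","wrist","top"):
    cv2.imwrite(f"pics/{n}8.png",vision.grab_frame(n)[:,:,::-1])
crop(0,"pics/top8.png",215,140,200,140,4,"pics/t8.png")
print(state()["ee_pos"])
E
```

```text
time_s: 8.2
ee_pos: [385.2, -220.9, 219.0]
ee_rot: [-90.2, -0.5, -89.6]
force: [1.1, 0.2, 0.4]
gripper_width: 0.8
time_s: 8.5
ee_pos: [385.1, -273.2, 219.3]
ee_rot: [-90.1, -0.6, -89.8]
force: [0.4, 0.1, -0.2]
gripper_width: 0.7
[ 385.09595965 -270.11033933  219.37276878]
```

View pics/t8.png

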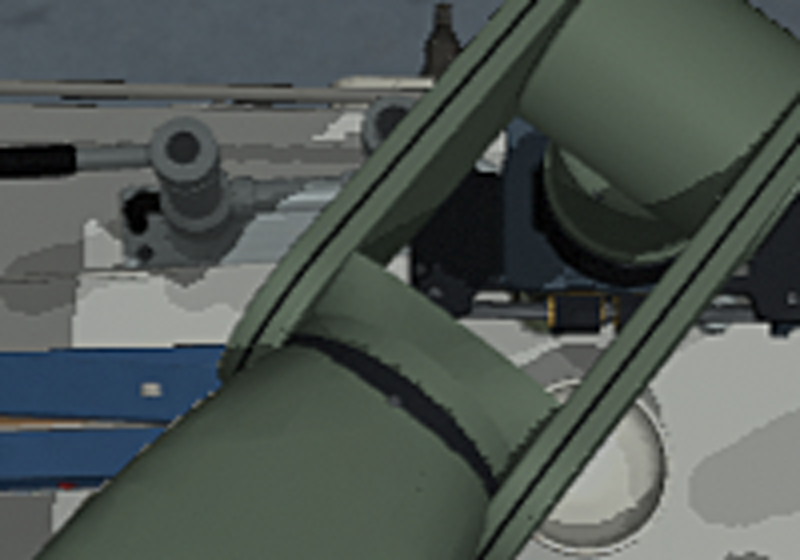

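View pics/wrist8.png

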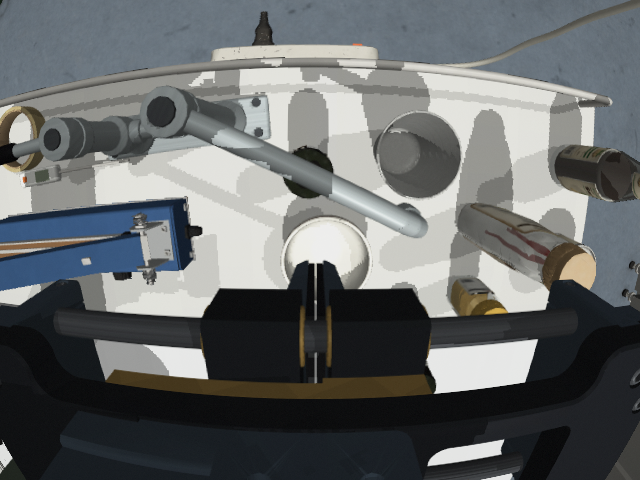

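View pics/side8.png

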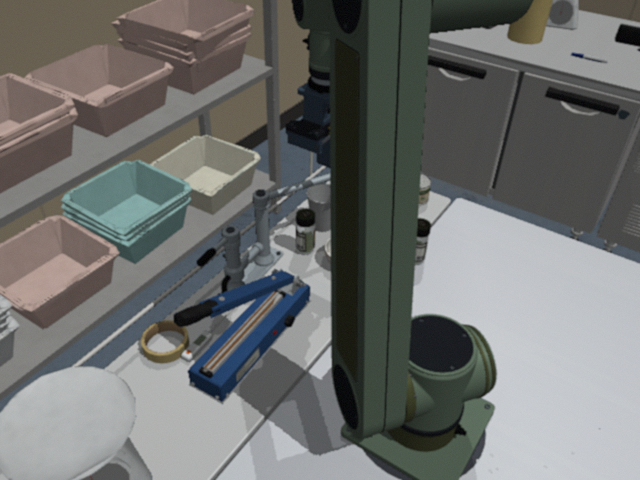

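```bash
cat >> h.py <<'E'
def fback(uv,zp,m=None):
    m=m or vision.camera_model("wrist");E=np.array(m["extrinsics"]); f=240/np.tan(np.radians(m["fov_y"]/2))
    dx,dy=uv[0]-m["cx"],uv[1]-m["cy"];r=np.hypot(dx,dy);th=r/f
    d=np.array([np.sin(th)*dx/r,-np.sin(th)*dy/r,-np.cos(th)]);R=E[:3,:3];c=-R.T@E[:3,3];d=R.T@d
    return c+d*(zp-c[2])/d[2]
E
python3 - <<'E'
from h import *
from scipy.optimize import least_squares
# rim px of cup in wrist8
for p in [(375,152),(461,152),(417,111),(395,193),(440,196)]: print(fback(p,99))
print("spoutcol",fback((160,112),195),"valve",fback((64,138),175))
for p in [(220,137),(300,175),(350,200)]:print("arm",fback(p,181))
a=back("top",(220,180),160);print("lever end",a,np.degrees(np.arctan2(a[1]+65.7,a[0]-470.7)))
crop(0,"pics/wrist8.png",340,90,160,150,5,"pics/w8.png")
E
python3 -m handwheel '[[0,[0,3,0],0],[0,[0,6,0],0],[0,[0,8.8,0],0],[0,[0,8.8,0],0]]'
```

```text
[ 449.90479624 -322.69548729   99.        ]
[ 453.78497534 -403.05697014   99.        ]
[ 487.90307744 -359.60397467   99.        ]
[ 414.05343716 -341.96776009   99.        ]
[ 412.44863597 -384.7978032    99.        ]
spoutcol [ 481.29245674 -171.92784769  195.        ] valve [472.30737395 -77.90417133 175.        ]
arm [ 463.0796396  -208.22497608  181.        ]
arm [ 437.34803109 -260.43296806  181.        ]
arm [ 421.1054156  -293.18290626  181.        ]
lever end [466.19843899  21.01269388 160.        ] 92.97175776317123
time_s: 9.05
ee_pos: [382.4, -267.8, 128.5]
ee_rot: [-90.5, -0.2, -89.5]
force: [0.1, 0.4, 0.0]
gripper_width: 0.6
```

View pics/w8.png

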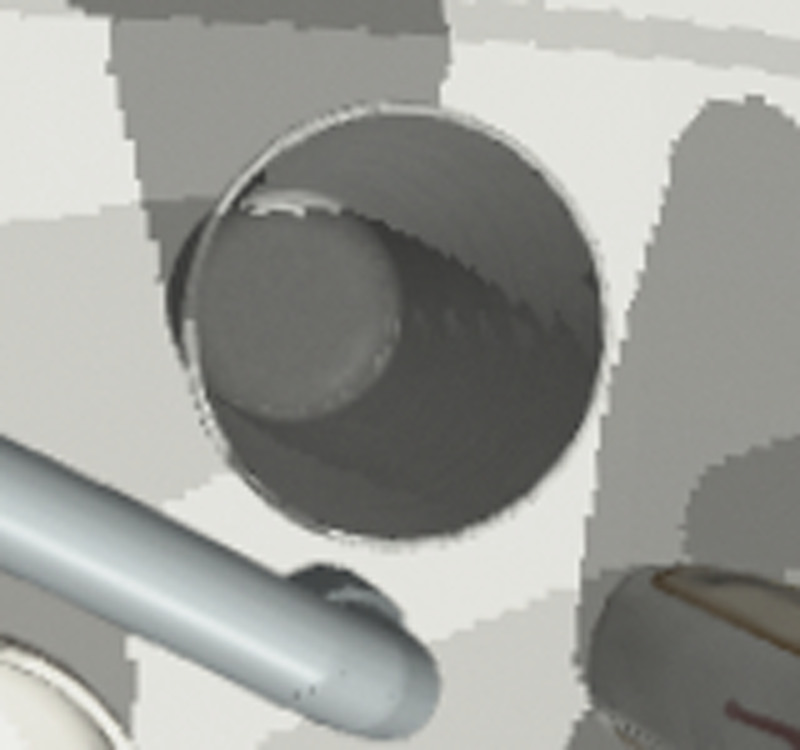

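```bash
python3 -m handwheel '[[0,[0.3,0,0.6],0],[0,[0.6,0,1.2],0],[0,[0.8,0,1.7],0],[0,[0.9,0,2.1],0],[0,[1.1,0,2.5],0],[0,[1.2,0,2.9],0],[0,[1.3,0,3.2],0],[0,[1.3,0,3.2],0]]'
python3 - <<'E'
from h import *
cv2.imwrite(f"pics/wrist9.png",vision.grab_frame("wrist")[:,:,::-1]);print(state()["ee_pos"])
E
```

```text
time_s: 9.85
ee_pos: [415.1, -280.8, 128.2]
ee_rot: [-90.5, -0.2, -89.5]
force: [-0.3, 0.6, 0.5]
gripper_width: 0.9
[ 414.94816261 -280.58269307  128.181309  ]
```

View pics/wrist9.png

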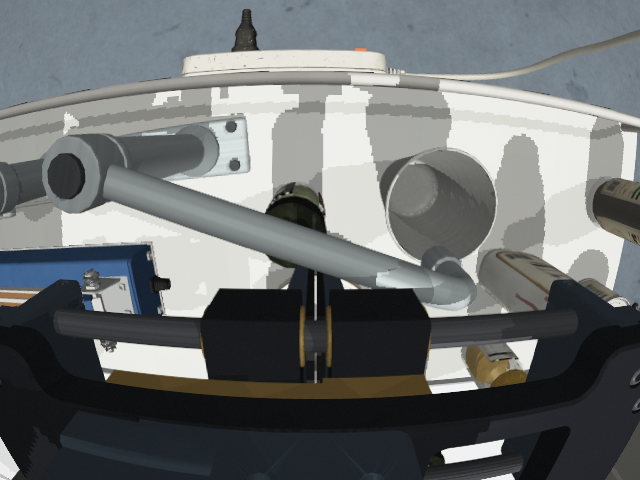

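```bash
python3 -m handwheel '[[0,[0.15,0,0.4],0],[0,[0.3,0,0.8],0],[0,[0.45,0,1.15],0],[0,[0.5,0,1.3],0],[0,[0.5,0,1.3],0]]'
cat > m.py <<'E'
from h import *
import sys
n=sys.argv[1]
m=vision.camera_model("wrist");im=vision.grab_frame("wrist")[:,:,::-1].copy();print(state()["ee_pos"],state()["force"])
O=np.array([481.9,-172.7])
cv2.imwrite(f"pics/wrist{n}.png",im)
for az in (-110,-106,-103,-100):
    a=np.radians(az)
    P=[fproj([O[0]+r*np.cos(a),O[1]+r*np.sin(a),181],m) for r in (0,60,130,165)]
    print(az,np.round(P).tolist(),"out",np.round(fproj([O[0]+190*np.cos(a),O[1]+190*np.sin(a),123],m)))
print("cup",fproj([447,-364.5,99],m))
cv2.imwrite(f"pics/w{n}.png",cv2.resize(im[100:340,20:540],None,fx=1.53,fy=1.53,interpolation=cv2.INTER_CUBIC))
E
python3 m.py 10
```

```text
time_s: 10.4
ee_pos: [428.5, -285.6, 128.1]
ee_rot: [-90.5, -0.2, -89.5]
force: [-0.7, 0.4, 0.5]
gripper_width: 0.5
[ 428.39590162 -285.62264424  128.07629472] [-0.26504443  0.27837063 -0.37746676]
-110 [[75.0, 200.0], [186.0, 244.0], [337.0, 297.0], [407.0, 320.0]] out [421. 287.]
-106 [[75.0, 200.0], [188.0, 235.0], [344.0, 279.0], [417.0, 298.0]] out [429. 267.]
-103 [[75.0, 200.0], [189.0, 228.0], [348.0, 265.0], [423.0, 281.0]] out [434. 253.]
-100 [[75.0, 200.0], [190.0, 221.0], [352.0, 250.0], [429.0, 263.0]] out [439. 237.]
cup [434.0592668  230.06696373]
```

View pics/wrist10.png

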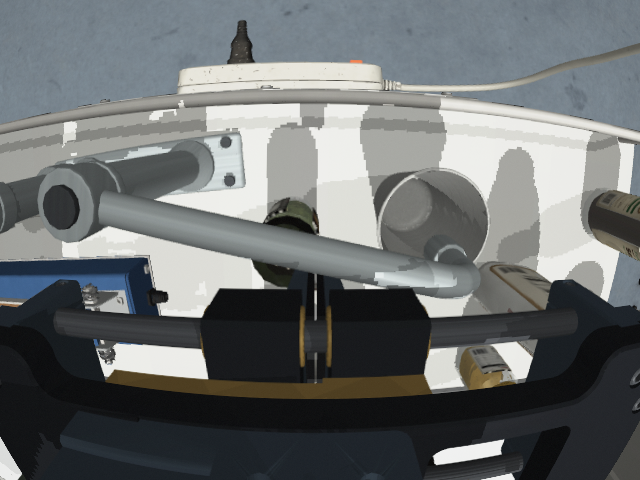

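```bash
python3 -m handwheel '[[0,[0.05,0,0.2],0],[0,[0.1,0,0.4],0],[0,[0.1,0,0.5],0],[0,[0.1,0,0.5],0]]'
python3 m.py 11
```

```text
time_s: 10.85
ee_pos: [433.6, -286.8, 128.0]
ee_rot: [-90.4, -0.2, -89.5]
force: [-1.1, -0.8, 0.5]
gripper_width: 0.4
[ 433.59469619 -286.77589379  128.05750124] [-0.74452672  0.09124716  0.16818791]
-110 [[75.0, 211.0], [184.0, 255.0], [334.0, 307.0], [403.0, 329.0]] out [418. 294.]
-106 [[75.0, 211.0], [186.0, 246.0], [341.0, 290.0], [413.0, 308.0]] out [426. 275.]
-103 [[75.0, 211.0], [187.0, 239.0], [345.0, 276.0], [420.0, 291.0]] out [432. 260.]
-100 [[75.0, 211.0], [188.0, 233.0], [349.0, 261.0], [425.0, 274.0]] out [436. 245.]
cup [431.56132661 237.45296237]
```

View pics/w11.png

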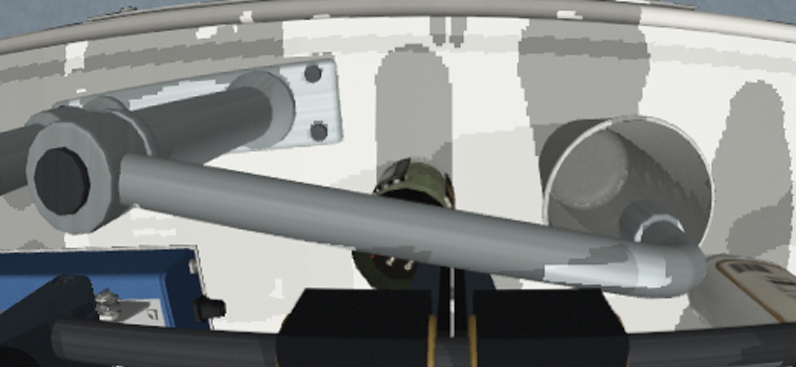

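```bash
python3 -m handwheel '[[0,[0,0,-1],0],[0,[0,0,-3],0],[0,[0,0,-5],0],[0,[0,-3,-6],0],[0,[0,-7,-8],0],[0,[-2,-11,-9],0],[0,[-4,-13,-9],0],[0,[-4,-13,-9],0]]'
python3 m.py 12
python3 - <<'E'
from h import *
cv2.imwrite("pics/top12.png",vision.grab_frame("top")[:,:,::-1])
cv2.imwrite("pics/side12.png",vision.grab_frame("side")[:,:,::-1])
crop(0,"pics/top12.png",215,140,220,140,3.6,"pics/t12.png")
E
```

```text
time_s: 11.7
ee_pos: [344.9, -246.6, 261.9]
ee_rot: [-90.1, -0.5, -89.5]
force: [-0.3, -0.4, 0.3]
gripper_width: 0.4
[ 344.33648496 -246.98523073  259.79295798] [-0.65452206 -0.29995143 -1.15753131]
-110 [[219.0, 62.0], [292.0, 85.0], [379.0, 118.0], [420.0, 136.0]] out [426. 146.]
-106 [[219.0, 62.0], [294.0, 80.0], [383.0, 107.0], [425.0, 122.0]] out [431. 133.]
-103 [[219.0, 62.0], [295.0, 76.0], [385.0, 99.0], [428.0, 112.0]] out [434. 123.]
-100 [[219.0, 62.0], [296.0, 72.0], [387.0, 91.0], [430.0, 101.0]] out [436. 113.]
cup [432.63969871 116.83133307]
```

View pics/wrist12.png

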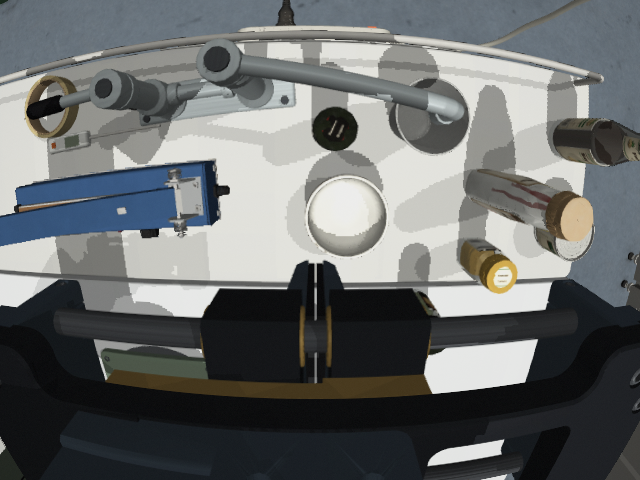

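View pics/t12.png

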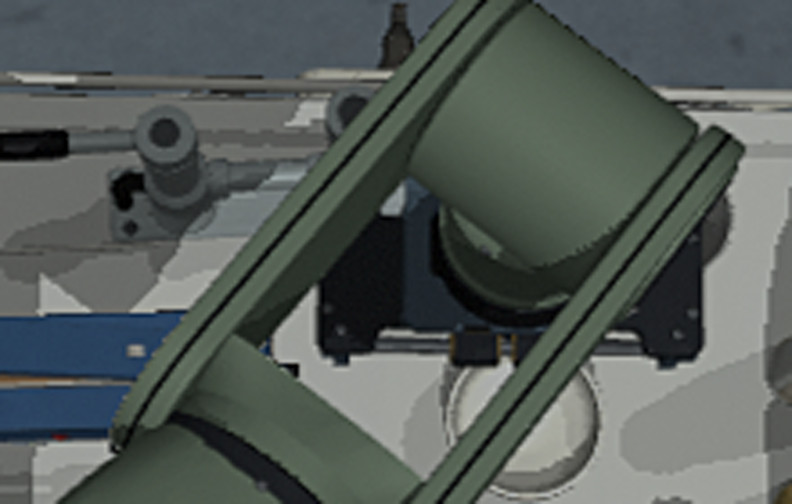

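```bash
python3 -m handwheel '[[0,[4,-2,-2],0],[0,[8,-4,-4],0],[0,[12,-4,-6],0],[0,[16,-4,-8],0],[0,[20,-4,-10],0],[0,[24,-4,-12],0],[0,[28,-4,-12],0],[0,[28,-4,-12],0]]'
python3 - <<'E'
from h import *
cv2.imwrite("pics/top13.png",vision.grab_frame("top")[:,:,::-1])
cv2.imwrite("pics/side13.png",vision.grab_frame("side")[:,:,::-1])
crop(0,"pics/top13.png",350,150,80,70,9,"pics/t13.png")
crop(0,"pics/side13.png",240,150,120,90,6,"pics/s13.png")
crop(0,"pics/top13.png",215,140,220,140,3.6,"pics/t13b.png")
E
```

```text
time_s: 12.65
ee_pos: [224.7, -532.1, 295.2]
ee_rot: [-90.6, 0.0, -89.7]
force: [0.3, 0.8, -0.0]
gripper_width: 0.8
```

View pics/t13.png

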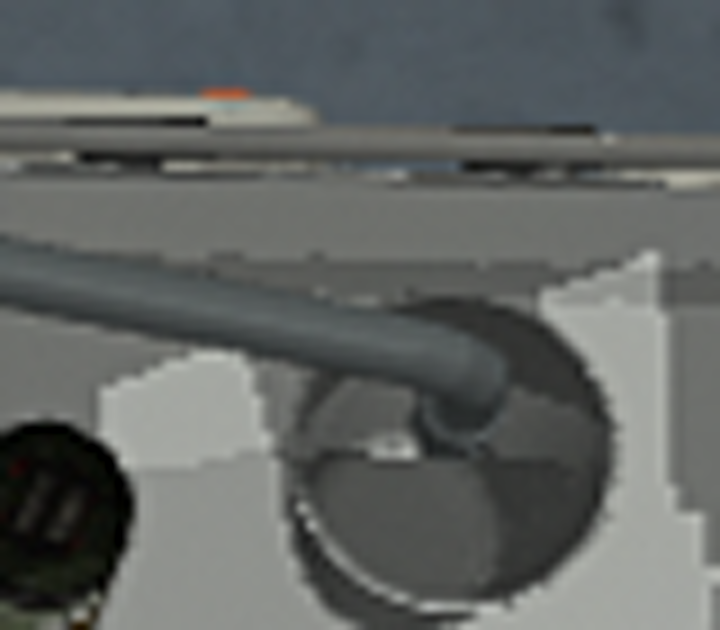

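View pics/s13.png

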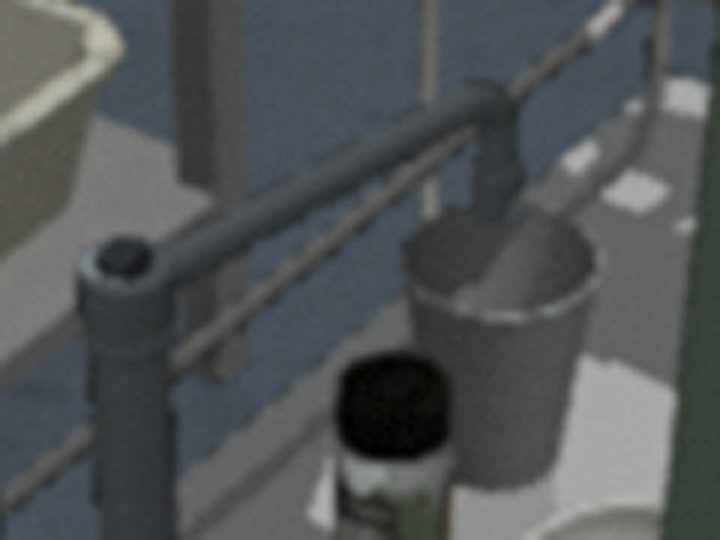

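View pics/t13b.png

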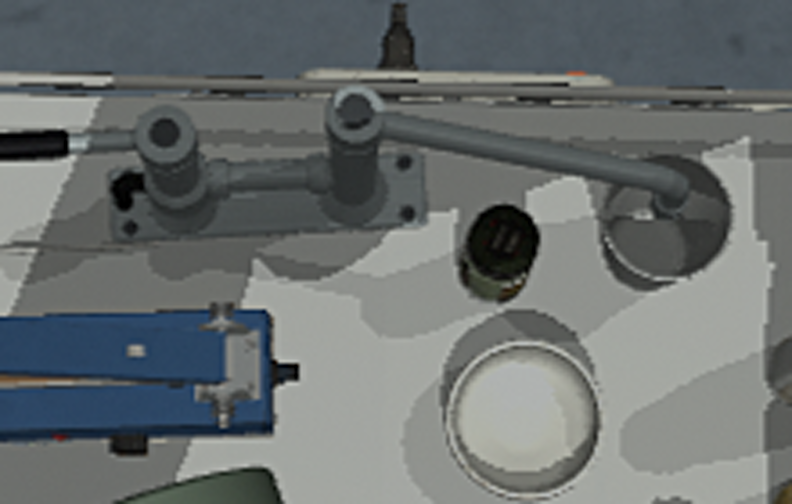

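Run:
```python
from h import *
o=back("top",(350+457/9,150+410/9),123);c=back("top",(350+451/9,150+455/9),99)
print(o,c,np.linalg.norm((o-c)[:2]))
im=cv2.imread("pics/top13.png");k=9
big=cv2.resize(im[150:220,350:430],None,fx=k,fy=k,interpolation=cv2.INTER_CUBIC)
im2=cv2.imread("pics/side13.png");b2=cv2.resize(im2[150:240,240:360],None,fx=6,fy=6,interpolation=cv2.INTER_CUBIC)
def ring(n,b,c,r,z,off,k,col):
    p=np.array([proj(n,[c[0]+r*np.cos(t),c[1]+r*np.sin(t),z]) for t in np.linspace(0,6.3,60)])
    cv2.polylines(b,[np.int32((p-off+.5)*k)],False,col,1)
O=np.array([481.9,-172.7])
for az,col in((-101,(0,255,0)),(-98,(255,255,0))):
    a=np.radians(az);q=O+190*np.array([np.cos(a),np.sin(a)])
    ring("top",big,q,10.5,123,[350,150],9,col);ring("side",b2,q,10.5,123,[240,150],6,col)
ring("top",big,c,40.5,99,[350,150],9,(0,0,255));ring("side",b2,c,40.5,99,[240,150],6,(0,0,255))
cv2.imwrite("pics/o13.png",np.hstack([big[:540],b2[:540]])[:, :]if 0 else big);cv2.imwrite("pics/os13.png",b2)
```

```text
[ 450.97285053 -363.2882227   123.        ] [ 445.5742503  -365.42290329   99.        ] 5.805320467360476
```

View pics/o13.png

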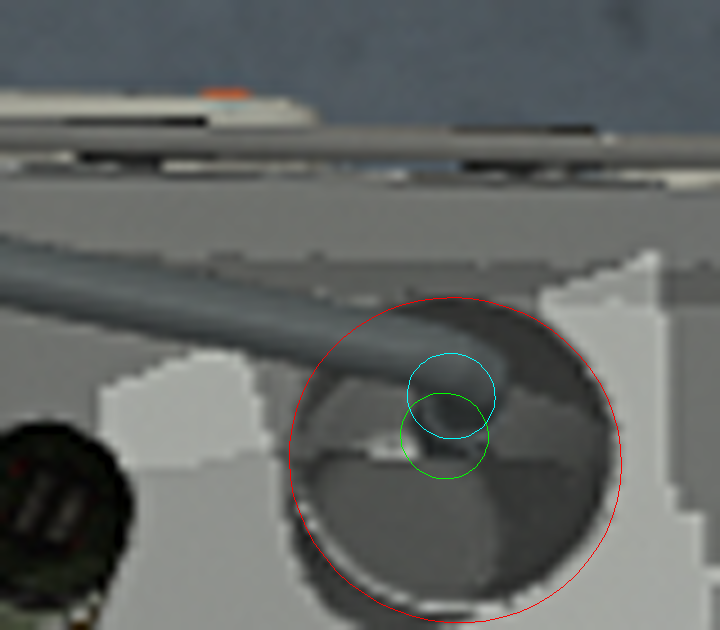

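View pics/os13.png

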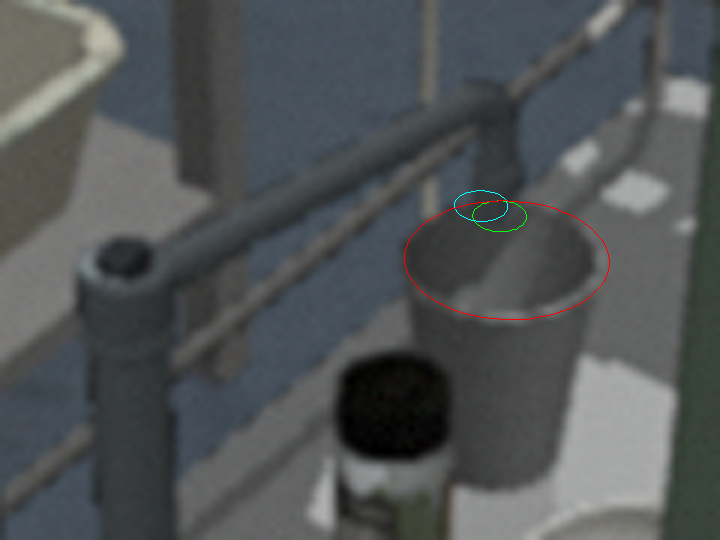

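```bash
python3 -c "
from workcell import state, job
s=state();print(s['time_s'],s['force'],abs(s['qvel']).max());print(job.job_done())"
```

```text
12.75 [ 0.52054972  0.00768963 -0.530883  ] 2.499733103720808
the job is handed in; nothing more can be done
None
```

I closed the lever first, then swung the spout so its outlet is over the tall steel cup, and handed the job in at 12.75 s. Both were done by fingertip pushes, with nothing grasped.

**First pass missed:** my first push at the lever went over it without touching. Both the side and wrist images showed the real fingertips about 30 mm above the reported TCP. I lowered the tool by that amount and pushed again.

**Lever:** it stopped moving while the wrist force rose to about 7 N, so it reached its stop. The top camera then put it at about 93°, which is in line with the deck plate.

**Spout:** with the arm clear, the top camera put the outlet about 6 mm from the cup's centre. The side view agreed to within a few mm, and the limit is 18 mm. The measured push force on the spout stayed below 2 N.

**Cup, bowl and jar:** they look unmoved in the pictures, but I did not measure their shift. I took the jar under the spout arm's sweep as `spice_b`, and did not crop the other black-capped jar for comparison since the task did not need reaching for either. The hand was parked clear of everything.

**Not checked:** I did not measure the spout's speed at hand-in, though nothing had touched it for nearly two seconds. The highest joint speed I read at hand-in was 2.5°/s, so the robot arm was still settling slightly.

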